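Lock the checking nest onto its tilted stand with the cam lock

TASK

The white nest with the black moulded cover lies loose in the guide of the tilted checking stand, and the stand's cam lock has been left part-turned. Swing the cam lever back to open, slide the nest along its guide until the headed stud is home in the cam's mouth, then swing the lever all the way over so that the cam's curved slot draws the nest tight against both spring buffers. Let go and leave the other things on the bench where they are.

Things in the scene. Friction and masses are not known exactly. Their poses are not given: they have to be found in the camera images.
- deck: Sloping deck of the checking stand, 200 x 410 mm, tilted 25 deg to face the robot. Origin: on its surface, on the cam's turning axis, 105 mm above the bench. x points up the slope (away from the robot), y is level along the guide, from nest to cam, z is square to the deck. It spans x -100 to 100 and y -310 to 100 mm. Two rails 14 mm high guide the nest along y, centred on x = 0, 5 mm play.
- cam_disc (a point): Centre of the cam disc's top face, 20 mm above the deck on the turning axis: a steel disc 116 mm across, 10 mm thick, with a spiral slot 15 mm wide open at the rim. From cam 0 to about 0.2 the mouth faces the stud and lets it in; beyond, the rim bars it or, with the stud home, the slot's hooked edge passes behind it. Up to 2.1 the slot draws the stud 12 mm inwards; from 2.1 it only holds.
- cam (a joint): Angle of cam and lever, rad. 0: open stop; 2.6: closed stop; clockwise is growing, seen looking down on the deck. It starts part-turned, 0.5 to 1.1, and stays where it is left (friction 0.15 N m). Closing against the buffers takes up to about 10 N at the lever's handle.
- lever_handle (a point): Centre of the upright black handle at the lever's end: cylinder 24 mm across, 50 mm long, revolving freely, square to the deck, centre 54 and foot 29 mm above it. It moves on a circle of 85 mm radius round the deck's z axis; its direction in deck xy, from +x towards +y, is 164.5 deg (2.871 rad) minus the cam angle: down the slope at 0, up the slope at 2.6. Lever bar: top 28 mm above the deck.
- nest: Loose white plate 110 mm (deck x) x 150 mm (deck y) x 12 mm, about 0.5 kg, lying flat in the guide; a black cover 110 x 84 x 10 mm is fixed on it. Origin: middle of its underside; axes parallel to the deck's.
- nest_handle (a point): Middle of the nest's bar handle: a round steel bar 12 mm thick, 84 mm long along deck x, 52 mm above the deck, open beneath (bar's underside 34 mm above the plate's top). It stands 58 mm from the plate's middle towards deck -y, at the end away from the cam.
- stud (a point): Headed stud, on its axis 15 mm above the deck: pin 12 mm across, square to the deck, under a 22 mm head, on a tongue that goes under the cam disc; 165 mm from the nest's handle towards deck +y. Its y in the deck's frame: -112 to -77 mm at the start; pushed home in the open mouth it meets the cam's core at about -40; drawn tight about -32 mm.
- buffer_low (a joint): Compression (m) of the spring buffer on the down-slope side of the tongue: a rubber-tipped plunger facing the nest's front edge, 2 N per mm, 0 free, 0.006 at most. The nest first meets it when the stud's y in the deck's frame is about -36 mm; it is pressed in about 4 mm when the nest is locked.
- buffer_high (a joint): The same for the buffer on the up-slope side.
- covers: Bystander: stack of black moulded covers, 80 x 150 x 34 mm, on the bench in front of the stand; origin under its middle.
- caliper: Bystander: caliper 200 mm long, 14 mm high, lying on the bench in front of the stand; origin under its middle.
- brush: Bystander: brush 190 mm long, lying behind the stand.
- loupe: Bystander: black hand magnifier, ring 80 mm across, 130 mm long, 14 mm high, lying to the left (deck +y) of the stand; origin under its ring.
- runner: Bystander: black moulding runner 150 mm long, 10 mm high, lying to the left (deck +y) of the stand.
- crate: Bystander: light green open crate 240 x 300 x 90 mm at the right of the bench; origin under its middle.
- cleaner: Bystander: white plastic jar 90 mm high, 64 mm across, standing at the right of the stand; origin under its middle.

How it is judged:
By the outcome, as a careful person would: the job done as asked, in the order asked, and still so for the second after the job is handed in, with the robot touching nothing.
It also fails if it takes over 61 s, if anything falls off the work surface, if the arm or the gripper's body presses on something with over 40 N, if the wrist force passes 120 N, or if a joint passes its speed limit or range.

ROBOT

A 6-joint arm with a two-finger parallel gripper is mounted at the origin on the work surface. World frame = base frame: x ahead of the robot, y to its left, z up, the work surface at z = 0. Lengths are in m, angles in rad, forces in N, time in s.
With the tool pointing down it reaches from about 0.375 to 0.975 m from the base axis. Payload 3.8 kg.
Tool frame: the origin (TCP) lies midway between the tips of the shut fingers; the grasp point (between the pads) lies 19 mm behind it; z points along the fingers, y is the direction in which the jaws open and shut (so a half turn about z gives the same grasp; the last joint's range is limited). The gripper opens to 85 mm and grips with 20 to 120 N. Pads are 22 mm wide; open, the fingers measure 114 mm over their backs; the gripper's body (76 mm by 85 mm) begins 54 mm behind the grasp point. The pads swing forward as they close: fully open they stand 13 mm farther back than shut.
Start: joints at [-1.158, 0.264, 1.604, -0, 1.274, -0.037], TCP at [0.293, -0.608, 0.231] pointing down, gripper open.
Joint ranges: [-2.63, 2.63], [-0.94, 2.18], [0.31, 2.57], [-1.31, 4.45], [0, 2.66], [-2.55, 2.55]. Speed limits (rad/s): [2.57, 2.57, 3.14, 3.14, 3.14, 3.14].

INTERFACE

Orientations are given as a rotation vector (axis times angle).
In Python, from workcell import bot gives the robot as it stands. The module is installed in compiled form; this text tells all that it offers.
- The arm moves only by the tool move_arm, never from a script. Its argument "steps" is a list of rows, each a list of 5 numbers: the shift along the tool's x, y, z in mm, then the turn about the tool's z in degrees, then the opening in per cent of the stroke, from 0 (shut) to 100 (fully open). In form: [[tx, ty, tz, turn, claw], ...]. A call has 1 to 20 rows; each row is the pose to reach, as a shift and turn from the pose commanded when the call began, along the tool's axes at that moment; what a row does not reach only later rows make up. A row lasts 1/10 s, in which the tool goes at most 50 mm and 8.59 degrees, less where a joint would pass 70% of its speed; a pose out of reach is approached as far as the arm can. A call with a gripper value outside its range is refused whole. The fingers move at their own pace and stop on an object; "newtons" is the grip in N (left out, the last holds). Time passes only in rows, so rows that repeat a pose let the fingers close. It gives the time, the measured TCP pose, the force and the opening at its end, in the units of the state.
- bot.read_state(): the state, without advancing time (a new reading comes with each control period).
- bot.read_camera(name): name is "scene" or "top"; returns a dict with "pixels" (480x640x3 uint8, red, green, blue), "depth" (480x640 float32, m along the optical axis (not along the pixel's ray), 0 where there is no reading), "fovy" (degrees; the focal length in pixels is half the picture's height over the tangent of half this angle, whatever the lens; pixels are square), "cx", "cy" (the principal point, pixels), "xyz" and "attitude" of the camera in the world. Camera axes: x right, y up, looking along -z (the intrinsics and any distortion apply to the point x, -y, -z); pixel columns grow to the right and rows downward; lengths in m; the calibration is good to about 2 mm. A picture is of the moment at which its call begins.
- bot.finish_job(): hands the job in, once; it reports no verdict.
The state is a dict: "time": time; "q": joint angles; "joint_vel": joint speeds; "joint_torque": joint torques, N m; "tool_pos": TCP position; "tcp_rot": TCP orientation; "wrist_force": force on the tool from outside, world axes, zero at the start; "torque": the same for the moment, N m; "width": opening from 0.0 (shut) to 1.0 (fully open).
Only numpy, scipy, OpenCV 4.12 (cv2) and the standard library are available. Lean on these libraries where they do the work, as an engineer would, in place of code of your own. Each camera call takes 0.05 s, during which the arm holds its last target.

## Working session

There is one attempt and no reset: what is moved stays moved. The work goes in short steps, Python scripts to look and compute and a tool call to move; the robot and the scene stay as the last step left them, time stands still between calls to the robot, and variables do not carry over. Pictures are saved under pics/ and viewed, and the job is handed in when it is done.

Besides the shell and the picture viewer there is one more tool, called after "Request:" as name([rows], argument=value, ...), one row to a line, values as JSON. move_arm: Moves the arm, as the interface text tells. Its arguments: {"type":"object","properties":{"steps":{"type":"array","items":{"type":"array","items":{"type":"number"}}},"newtons":{"type":"number"}},"required":["steps"]}

```bash
mkdir -p pics
cat > h.py <<'E'
import numpy as np, cv2
from workcell import bot
from scipy.spatial.transform import Rotation as R
def cam(n,save=None):
    c=bot.read_camera(n)
    if save: cv2.imwrite('pics/'+save,c['pixels'][:,:,::-1])
    return c
E
python3 - <<'E'
from h import *
s=bot.read_state();print(s)
for n in('scene','top'):
    c=cam(n,n+'0.png');np.savez('/tmp/'+n+'0.npz',**c)
    print({k:v for k,v in c.items() if k not in('pixels','depth')})
E
```

```text
{'time': 0.0, 'q': array([-1.15788937e+00,  2.64787886e-01,  1.60537487e+00, -1.62513783e-05,
        1.27368562e+00, -3.68614194e-02]), 'joint_vel': array([ 1.89702079e-03, -2.22097887e-03, -8.09528027e-05, -1.13637184e-03,
        4.09725770e-04, -1.01259308e-03]), 'joint_torque': array([-4.14873784e-04, -5.15111017e+01, -3.67312896e+01,  1.97238330e-05,
        1.28268194e-02,  4.46629315e-05]), 'tool_pos': array([ 0.29318581, -0.60719496,  0.22993814]), 'tcp_rot': array([-3.06032807e+00, -7.00068436e-01,  6.85788063e-04]), 'wrist_force': array([-0.98748009, -0.36149048, -0.63186063]), 'torque': array([-0.04553888, -0.00463126, -0.02463735]), 'width': 0.9986567177228729}
{'fovy': 47.01737892423376, 'cx': 320.5828423339318, 'cy': 251.47659376307405, 'xyz': array([1.25222758, 0.32746341, 1.08036842]), 'attitude': array([0.433001  , 0.75413361, 2.03602891])}
{'fovy': 46.83666704073948, 'cx': 316.85741862358094, 'cy': 235.94533486535065, 'xyz': array([ 0.37553837, -0.09388014,  1.60776222]), 'attitude': array([ 0.08932803, -0.10141729, -1.55213622])}
```

View pics/scene0.png

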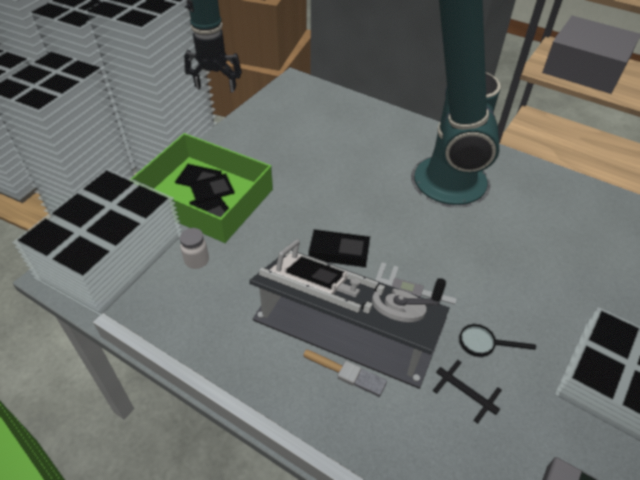

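View pics/top0.png

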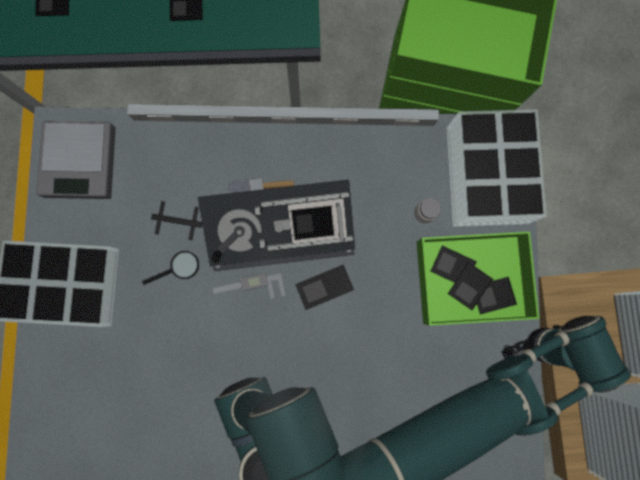

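The scene view shows the stand at about (350,300). In the top view the deck spans (200–355, 180–270), with the cam at (240,230), the lever handle at about (217,255) and the nest at (318,222). Next I'll enlarge this area.

```bash
cat >> h.py <<'E'
def geom(c):
    f=240/np.tan(np.radians(float(c['fovy']))/2)
    return f,float(c['cx']),float(c['cy']),np.array(c['xyz']),R.from_rotvec(c['attitude']).as_matrix()
def px2w(c,u,v,d):
    f,cx,cy,p,M=geom(c); u=np.asarray(u,float);v=np.asarray(v,float)
    P=np.stack([(u-cx)/f*d,-(v-cy)/f*d,-d*np.ones_like(u)],-1)
    return P@M.T+p
def w2px(c,X):
    f,cx,cy,p,M=geom(c); q=(np.asarray(X)-p)@M
    return np.stack([cx+f*q[...,0]/-q[...,2], cy-f*q[...,1]/-q[...,2]],-1)
E
python3 - <<'E'
from h import *
c=dict(np.load('/tmp/top0.npz'))
im=c['pixels'][165:285,185:370,::-1]
cv2.imwrite('pics/topc.png',cv2.resize(im,None,fx=4.2,fy=4.2,interpolation=cv2.INTER_CUBIC))
c2=dict(np.load('/tmp/scene0.npz'))
im=c2['pixels'][225:395,235:465,::-1]
cv2.imwrite('pics/scenec.png',cv2.resize(im,None,fx=3.4,fy=3.4,interpolation=cv2.INTER_CUBIC))
# world points, heights
vv,uu=np.mgrid[165:285,185:370]
W=px2w(c,uu,vv,c['depth'][165:285,185:370])
z=W[...,2]
for v in range(0,120,8): print(v+165,' '.join('%4d'%(1000*z[v,u]) for u in range(0,185,8)))
print(px2w(c,[100.,450,200],[350.,350,350],c['depth'][350,[100,450,200]]))
E
```

```text
165   -2    5    1   -7   -4   -2   -2    3   -1   -7    3    2   -1    1   -4    0    2    3    0   -1   -3    1    2    4
173    0    0   -1   10   -1    0    9    3    6    1    1    1    0    3    0   -4    0   -1   -2    0   -1    2    0   -6
181    7    1   -2    0    0   -1   18   22   13   20    3   19   25   22    5   -1    0   -3  147  139  140    2   -1   -1
189    4    3   -4    0    0   -6   14   16   18  142  144  145  142  144  144  144  144  139  137  133  137   -1    1    2
197   -4    1  142  146  143  144  139  142  135  137  131  139  133  135  132  144  145  140  137  144  126    0    4   -4
205    2    6  137  139 1607  136  139  133  132  132  146  126  118  140  140  133  130  128  139  168  116    0    0   -2
213    4    5  126  132  125  135  143  147  141  133  117  122  124  137  132  134  128  130  122  166  109    0   -3   -4
221    9    9  111  119  116  132  111  128  111  128  109  115  114  108  116  121  117  117  118  118   96    5    0   -2
229    1    3    0  101  103  121  129  137  117  114  100   96  126   97  119  109  107  108  104  107   99
[... 177 characters left out ...]
5  106  112   82   88   88   88   93   85   92   76   71   71   79   67   63    4   -4
253    3   11    4   79  145   80   73   77   73   69   69   74   66   68   69   61   59    6   10    9   20   10   -9   -3
261    8    7   -4   75  153   69   65   62   62   12   10   17   11    5   -5   -1    5    0    3    1    0    0    0    6
269   14    8    3    2   13   13    2    0   -5    2    2    5   -3    0   -2    6    0    1   36   28   36   -4    0    5
277   15    5   -5    3   -1    5    1   -2   11   12   15   10    1   -2   -2    4   31   29   26   30   24   -3    2   -1
[[ 0.23573058  0.50427788  0.00534424]
 [ 0.25041197 -0.49076712 -0.00162495]
 [ 0.24028566  0.22104554  0.00797405]]
```

View pics/topc.png

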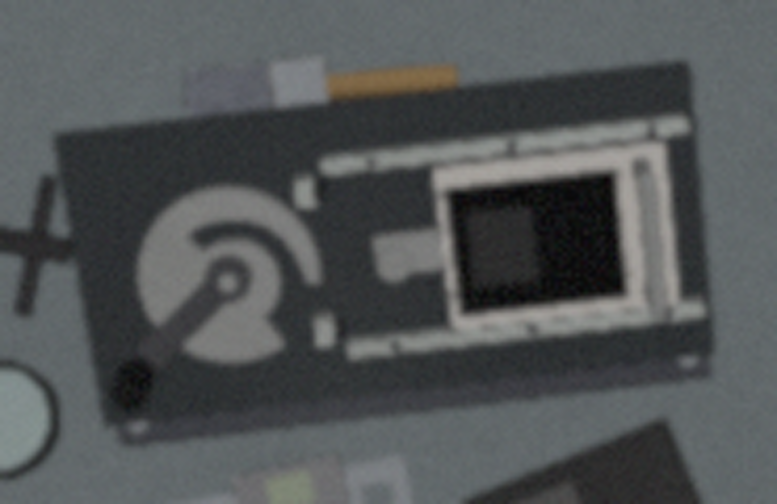

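View pics/scenec.png

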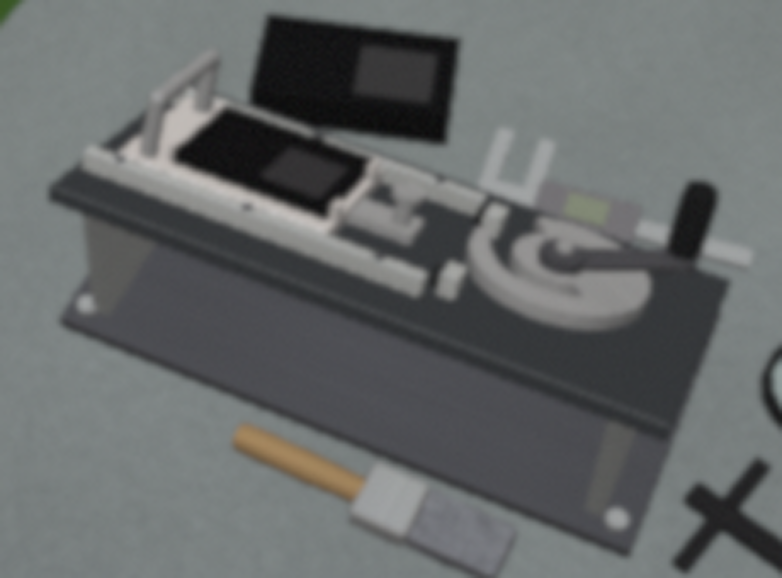

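```bash
cat >> h.py <<'E'
def deck(x,y,yaw,z=0.105):
    a=np.radians(25);h=np.array([np.cos(yaw),np.sin(yaw),0])
    X=h*np.cos(a)+np.array([0,0,np.sin(a)]);Y=np.array([-np.sin(yaw),np.cos(yaw),0])
    return np.array([x,y,z]),np.stack([X,Y,np.cross(X,Y)],1)
E
cat > fit.py <<'E'
from h import *
from scipy.optimize import least_squares
ct=dict(np.load('/tmp/top0.npz'));cs=dict(np.load('/tmp/scene0.npz'))
T=lambda a,b:(185+a/4.2-.4,165+b/4.2-.4)
S=lambda a,b:(235+a/3.4-.35,225+b/3.4-.35)
def hd(th,z): p=2.871-th; return (85*np.cos(p),85*np.sin(p),z)
obs=[('t',T(57,132),lambda q:(100,100,0)),('t',T(688,63),lambda q:(100,-310,0)),
('t',T(228,282),lambda q:(0,0,29)),('t',T(132,383),lambda q:hd(q[3],60)),
('s',S(728,283),lambda q:(-100,100,0)),('s',S(668,428),lambda q:(100,100,0)),('s',S(52,192),lambda q:(100,-310,0)),
('s',S(700,190),lambda q:hd(q[3],79)),
('t',T(649,240),lambda q:(0,q[4],58)),('s',S(186,80),lambda q:(0,q[4],52)),('s',S(564,247),lambda q:(0,0,29))]
def res(q):
    o,M=deck(q[0],q[1],q[2],q[5]); r=[]
    for c,p,f in obs:
        X=o+M@np.array(f(q))/1000
        r.append(w2px(ct if c=='t' else cs,X)-p)
    return np.concatenate(r+[[ (q[5]-.105)*300]])
s=least_squares(res,[0.6,0.1,0,0.9,-220,.105],x_scale=[.1,.1,.1,1,100,.1])
print(np.round(s.x,4));print(np.round(res(s.x)[:-1].reshape(-1,2),1))
q=s.x;o,M=deck(q[0],q[1],q[2],q[5])
for n,d in dict(handle=hd(q[3],54),nesth=(0,q[4],52)).items(): print(n,d,o+M@np.array(d)/1000)
print('stud y',q[4]+165)
# plane check by depth
c=ct;vv,uu=np.mgrid[185:265,200:355];W=px2w(c,uu,vv,c['depth'][185:265,200:355]);D=(W-o)@M*1000
m=(abs(D[...,2])<15)&(D[...,0]>75)&(D[...,0]<95)&(D[...,1]<90)&(D[...,1]>-300);print('deck z',np.median(D[m][:,2]),m.sum())
m=(abs(D[...,2]-20)<7)&(np.hypot(D[...,0],D[...,1])<56)&(np.hypot(D[...,0],D[...,1])>30);print('disc',np.median(D[m],0),m.sum())
m=(D[...,2]>40)&(D[...,1]>20);print('handle',np.median(D[m],0),m.sum())
m=(D[...,2]>43)&(D[...,1]<-150);print('bar',np.median(D[m],0),m.sum())
E
python3 fit.py
```

```text
[ 5.779000e-01  1.077000e-01  1.357000e-01  6.358000e-01 -2.688591e+02
  1.031000e-01]
[[-1.3  0.9]
 [ 0.3 -0.3]
 [-0.1 -0.6]
 [-0.2  0.5]
 [ 0.5 -0.7]
 [ 0.4  0.2]
 [-1.7 -1.6]
 [ 0.6 -0.3]
 [-0.   0.8]
 [-0.3  0.6]
 [-0.9  1.9]]
handle (np.float64(-52.41234995668845), np.float64(66.91745341850375), 54) [0.4992223  0.16450477 0.12984176]
nesth (0, np.float64(-268.8590510166905), 52) [ 0.59253463 -0.16164872  0.15017956]
stud y -103.8590510166905
deck z 1.8470546744684744 1017
disc [ 6.8457515  12.56070207 21.46384356] 601
handle [-46.10206961  64.60687085  75.31073424] 96
bar [  18.46941672 -267.83927881   59.88631494] 209
```

```bash
cat >> h.py <<'E'
O,M=deck(.5779,.1077,.1357,.105)
def w2d(p): return (np.asarray(p)-O)@M*1000
def d2w(d): return O+M@np.asarray(d,float)/1000
def st():
    s=bot.read_state();Rt=R.from_rotvec(s['tcp_rot']).as_matrix()
    g=s['tool_pos']-Rt[:,2]*.019
    print('t',s['time'],'tcp',np.round(s['tool_pos'],4),'grasp deck',np.round(w2d(g),1),'F',np.round(s['wrist_force'],1),'Fdeck',np.round(s['wrist_force']@M,1),'w',round(s['width'],3),'xang',np.degrees(np.arctan2(Rt[1,0],Rt[0,0])).round(2),'q6',s['q'][5].round(2))
    return s,Rt
def shift(d,up=0,yawturn=True):
    """tool shift (mm) to bring grasp point to deck coords d, raised up mm"""
    s=bot.read_state();Rt=R.from_rotvec(s['tcp_rot']).as_matrix()
    t=d2w(d)+np.array([0,0,up/1000-.019])
    turn=np.degrees(np.arctan2(Rt[1,0],Rt[0,0])-.1357)
    return np.round(Rt.T@(t-s['tool_pos'])*1000,1),round(turn,2)
def hdl(th,z=58): p=2.871-th; return np.array([85*np.cos(p),85*np.sin(p),z])
E
python3 - <<'E'
from h import *
st();print(d2w(hdl(.636)),shift(hdl(.636),70),shift(hdl(.636),0))
E
```

```text
t 0.1 tcp [ 0.2932 -0.6073  0.2301] grasp deck [-282.4 -669.9  290.7] F [0.2 0.3 0.2] Fdeck [0.3 0.3 0.1] w 0.997 xang 25.77 q6 -0.04
[0.49750795 0.16427401 0.13542203] (array([ 519.4, -605.9,   44.9]), np.float64(17.99)) (array([ 519.4, -605.8,  114.9]), np.float64(17.99))
```

Request:
move_arm([
  [30,-35,0,2,100],
  [60,-70,0,4,100],
  [90,-105,0,6,100],
  [120,-140,0,8,100],
  [150,-175,0,10,100],
  [180,-210,0,12,100],
  [210,-245,0,14,100],
  [240,-280,0,16,100],
  [270,-315,0,18,100],
  [300,-350,0,18,100],
  [330,-385,0,18,100],
  [360,-420,0,18,100],
  [390,-455,0,18,100],
  [420,-490,10,18,100],
  [450,-525,20,18,100],
  [480,-560,30,18,100],
  [505,-590,40,18,100],
  [519.4,-605.9,45,18,100],
  [519.4,-605.9,45,18,100],
  [519.4,-605.9,45,18,100],
])

```text
time: 2.1
tool_pos: [0.4972, 0.1636, 0.1856]
tcp_rot: [3.133, 0.215, -0.003]
wrist_force: [0.3, -0.9, 0.1]
width: 1.0
```

Run:
```python
from h import *
st();print(shift(hdl(.636),0))
c=cam('top');print(1)
im=c['pixels'][165:325,160:370,::-1]
cv2.imwrite('pics/t1.png',cv2.resize(im,None,fx=3.6,fy=3.6,interpolation=cv2.INTER_CUBIC))
c=cam('scene')
im=c['pixels'][195:395,235:505,::-1]
cv2.imwrite('pics/s1.png',cv2.resize(im,None,fx=2.9,fy=2.9,interpolation=cv2.INTER_CUBIC))
```

```text
t 2.1 tcp [0.4972 0.1636 0.1856] grasp deck [-23.5  66.3 120.9] F [ 0.3 -0.9  0.1] Fdeck [ 0.2 -0.9  0. ] w 1.0 xang 7.85 q6 1.7
(array([ 0.5, -0.7, 69.2]), np.float64(0.08))
1
```

View pics/s1.png

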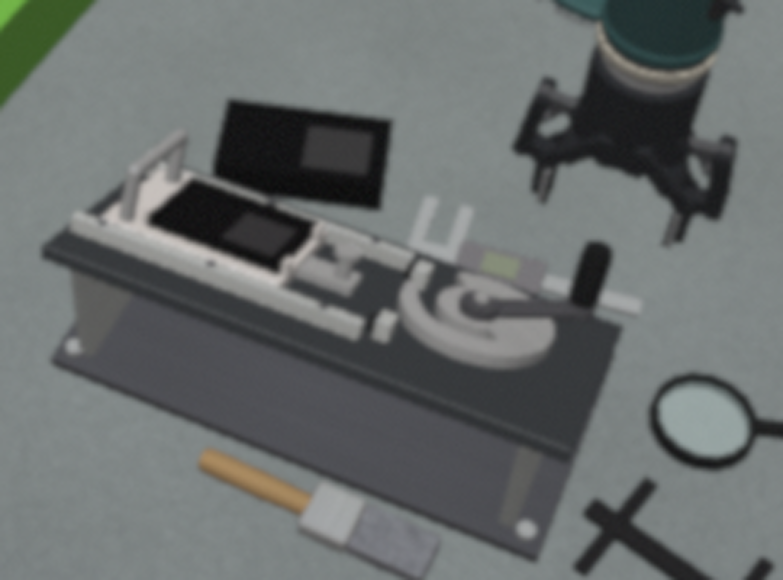

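The scene view shows the open fingers with tips at about (543,195) and (673,240), standing over the handle top at (597,248). That agrees with the fit, so I'll go down and grip.

Request:
move_arm([
  [0.5,-0.7,25,0,100],
  [0.5,-0.7,45,0,100],
  [0.5,-0.7,60,0,100],
  [0.5,-0.7,69,0,100],
  [0.5,-0.7,69,0,100],
  [0.5,-0.7,69,0,60],
  [0.5,-0.7,69,0,40],
  [0.5,-0.7,69,0,20],
  [0.5,-0.7,69,0,10],
  [0.5,-0.7,69,0,10],
  [0.5,-0.7,69,0,10],
], newtons=50)

```text
time: 3.3
tool_pos: [0.4986, 0.1645, 0.118]
tcp_rot: [-3.134, -0.213, -0.002]
wrist_force: [-0.7, -0.4, 3.1]
width: 0.27
```

Run:
```python
from h import *
st()
c=cam('scene')
im=c['pixels'][195:395,235:505,::-1]
cv2.imwrite('pics/s2.png',cv2.resize(im,None,fx=2.9,fy=2.9,interpolation=cv2.INTER_CUBIC))
g=np.array([hdl(t)-hdl(.636) for t in [.5,.35,.2,.1,0,-.05]])
s,Rt=st()
print(np.round((g@M.T)@Rt,1))
```

```text
t 3.3 tcp [0.4986 0.1645 0.118 ] grasp deck [-50.7  67.   59. ] F [-0.7 -0.4  3.1] Fdeck [ 0.7 -0.3  3.1] w 0.27 xang 7.78 q6 1.71
t 3.35 tcp [0.4987 0.1645 0.1181] grasp deck [-50.7  67.   59. ] F [-0.7 -0.4  4.4] Fdeck [ 1.2 -0.3  4.3] w 0.267 xang 7.78 q6 1.71
[[ -7.8   7.7   3.6]
 [-15.2  17.5   7.1]
 [-21.2  28.4   9.9]
 [-24.3  36.1  11.3]
 [-26.8  44.2  12.4]
 [-27.7  48.3  12.9]]
```

View pics/s2.png

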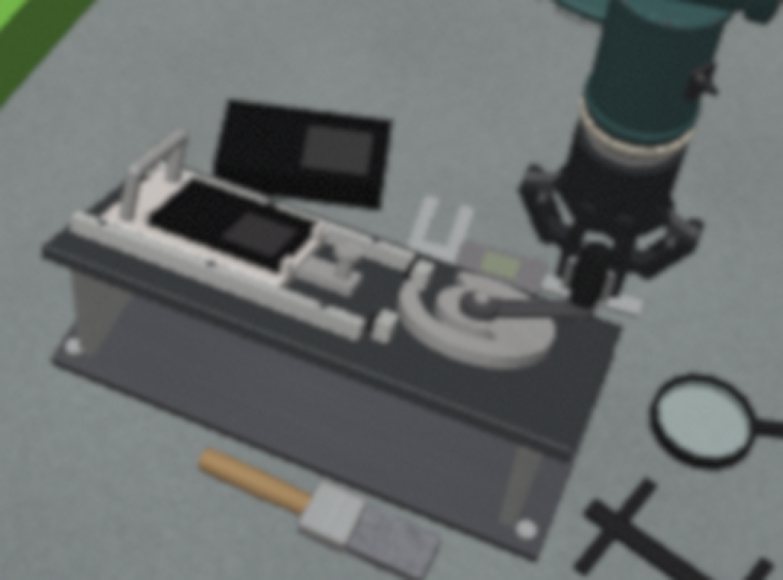

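The handle is gripped between the fingers at about (592,275), and the opening of 0.27 matches its 24 mm. I'll swing the lever to open in two calls and watch the force.

Request:
move_arm([
  [-4,4,1.8,0,10],
  [-7.8,7.7,3.6,0,10],
  [-11.5,12.5,5.3,0,10],
  [-15.2,17.5,7.1,0,10],
  [-18.3,23,8.5,0,10],
  [-21.2,28.4,9.9,0,10],
  [-21.2,28.4,9.9,0,10],
])

```text
time: 4.05
tool_pos: [0.4815, 0.1325, 0.1081]
tcp_rot: [3.134, 0.213, 0.003]
wrist_force: [-0.3, -2.6, 5.8]
width: 0.269
```

Run:
```python
from h import *
s,Rt=st()
g=s['tool_pos']-Rt[:,2]*.019;d=w2d(g);print('cam est',2.871-np.arctan2(d[1],d[0]),'r',np.hypot(d[0],d[1]))
```

```text
t 4.05 tcp [0.4815 0.1325 0.1081] grasp deck [-74.3  37.6  59. ] F [-0.3 -2.6  5.8] Fdeck [ 1.9 -2.5  5.5] w 0.269 xang 7.77 q6 1.66
cam est 0.19809900819656834 r 83.23588473800936
```

Request:
move_arm([
  [-2,4,0.8,0,10],
  [-3.5,8,1.5,0,10],
  [-4.6,12,2,0,10],
  [-5.6,16,2.5,0,10],
  [-6.2,18.5,2.8,0,10],
  [-6.2,18.5,2.8,0,10],
  [-6.2,18.5,2.8,0,10],
])

```text
time: 4.75
tool_pos: [0.4786, 0.1173, 0.1058]
tcp_rot: [-3.128, -0.209, -0.006]
wrist_force: [0.0, 11.9, 5.7]
width: 0.265
```

Run:
```python
from h import *
s,Rt=st()
g=s['tool_pos']-Rt[:,2]*.019;d=w2d(g);print('cam est',2.871-np.arctan2(d[1],d[0]),'r',np.hypot(d[0],d[1]))
c=cam('scene')
im=c['pixels'][195:395,235:505,::-1]
cv2.imwrite('pics/s3.png',cv2.resize(im,None,fx=2.9,fy=2.9,interpolation=cv2.INTER_CUBIC))
```

```text
t 4.75 tcp [0.4786 0.1173 0.1058] grasp deck [-79.7  22.8  59. ] F [ 0.  11.9  5.7] Fdeck [ 3.9 11.8  4.4] w 0.265 xang 7.66 q6 1.62
cam est 0.008098074287686163 r 82.92689911324271
```

View pics/s3.png

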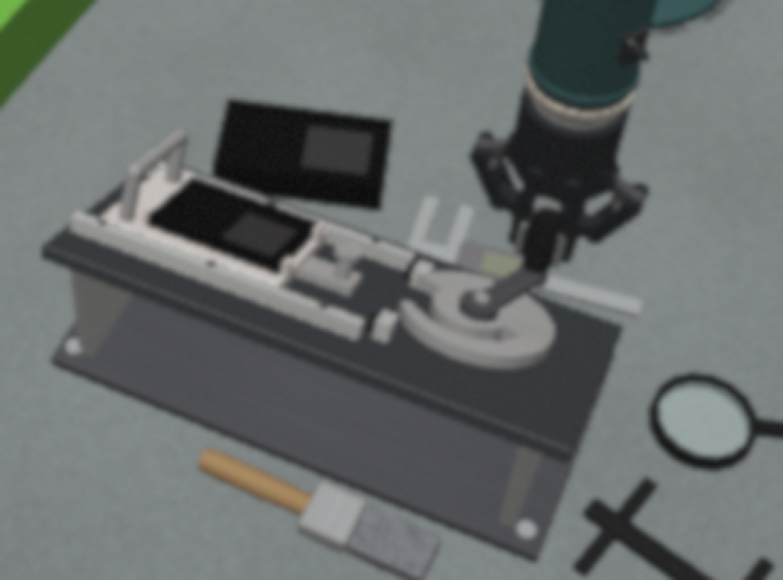

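Request:
move_arm([
  [0,-1.5,0,0,10],
  [0,-1.5,0,0,60],
  [0,-1.5,0,0,100],
  [0,-1.5,0,0,100],
  [0,-1.5,0,0,100],
  [0,-1.5,-20,0,100],
  [0,-1.5,-50,0,100],
  [0,-1.5,-85,0,100],
  [0,-1.5,-105,0,100],
  [0,-1.5,-105,0,100],
])

```text
time: 5.8
tool_pos: [0.4796, 0.1159, 0.2133]
tcp_rot: [-3.134, -0.212, -0.011]
wrist_force: [0.3, 1.1, 0.8]
width: 1.001
```

Run:
```python
from h import *
s,Rt=st();print(shift((0,-268.9,52),60),shift((0,-268.9,52),0))
for n in('top','scene'):
    c=cam(n);np.savez('/tmp/%s1.npz'%n,**c)
    if n=='top':
        im=c['pixels'][165:285,185:370,::-1];k=4.2
    else: im=c['pixels'][225:395,235:465,::-1];k=3.4
    cv2.imwrite('pics/%s4.png'%n,cv2.resize(im,None,fx=k,fy=k,interpolation=cv2.INTER_CUBIC))
```

```text
t 5.8 tcp [0.4796 0.1159 0.2133] grasp deck [-33.6  21.4 156.1] F [0.3 1.1 0.8] Fdeck [0.7 1.1 0.5] w 1.001 xang 7.76 q6 1.62
(array([ 74.2, 290.3,  20.6]), np.float64(-0.02)) (array([ 73.8, 290.3,  80.6]), np.float64(-0.02))
```

View pics/scene4.png

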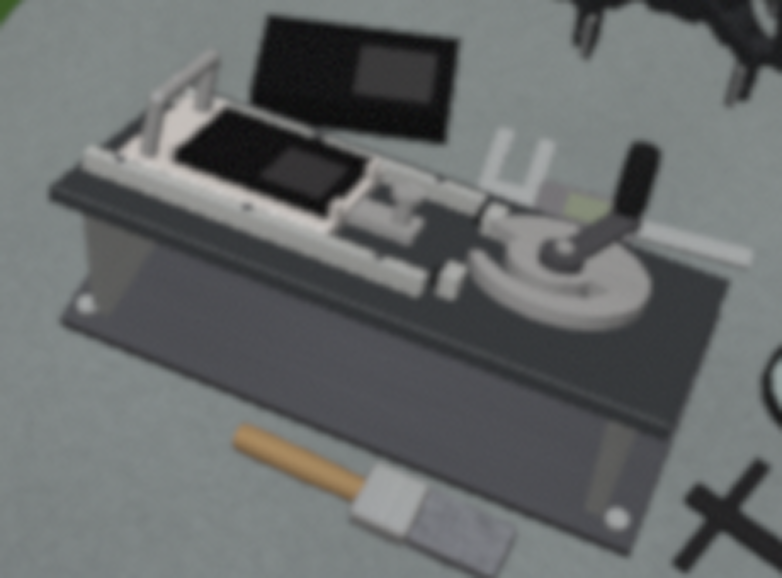

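View pics/top4.png

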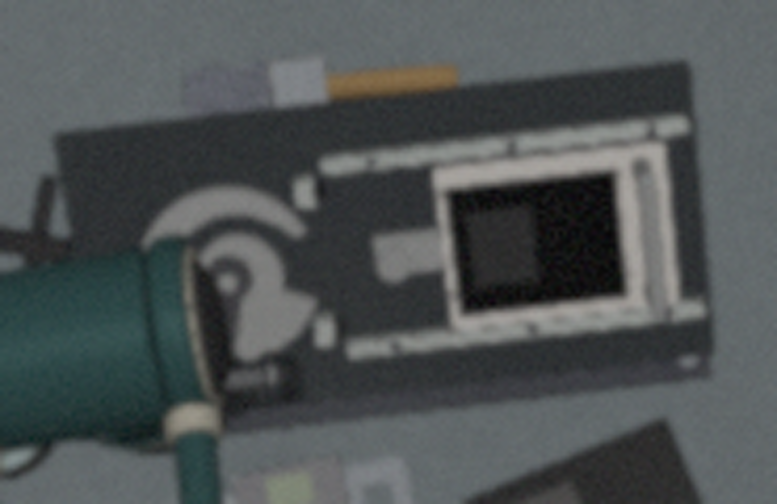

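The lever is at the open stop, with its handle at (638,165) in the scene crop. In the top crop the mouth at about (310,265) faces the stud tongue at (385,257). Next I'll move to the nest's bar.

Request:
move_arm([
  [10,35,0,0,100],
  [20,75,0,0,100],
  [30,115,0,0,100],
  [40,155,0,0,100],
  [50,195,0,0,100],
  [60,235,0,0,100],
  [70,270,0,0,100],
  [74,290.3,10,0,100],
  [74,290.3,30,0,100],
  [74,290.3,55,0,100],
  [74,290.3,70,0,100],
  [74,290.3,80,0,100],
  [74,290.3,80,0,100],
  [74,290.3,80,0,60],
  [74,290.3,80,0,40],
  [74,290.3,80,0,25],
], newtons=30)

```text
time: 7.5
tool_pos: [0.5907, -0.1621, 0.1311]
tcp_rot: [3.133, 0.213, 0.004]
wrist_force: [-0.6, 0.4, 0.1]
width: 0.516
```

Run:
```python
from h import *
s,Rt=st();print(shift((0,-268.9,52)))
c=cam('scene')
im=c['pixels'][195:395,235:505,::-1]
cv2.imwrite('pics/s5.png',cv2.resize(im,None,fx=2.9,fy=2.9,interpolation=cv2.INTER_CUBIC))
```

```text
t 7.5 tcp [ 0.5907 -0.1621  0.1311] grasp deck [  -2.5 -269.    50.9] F [-0.6  0.4  0.1] Fdeck [-0.5  0.4  0.3] w 0.516 xang 7.79 q6 1.13
(array([ 1.8, -0.1, -2. ]), np.float64(0.01))
```

View pics/s5.png

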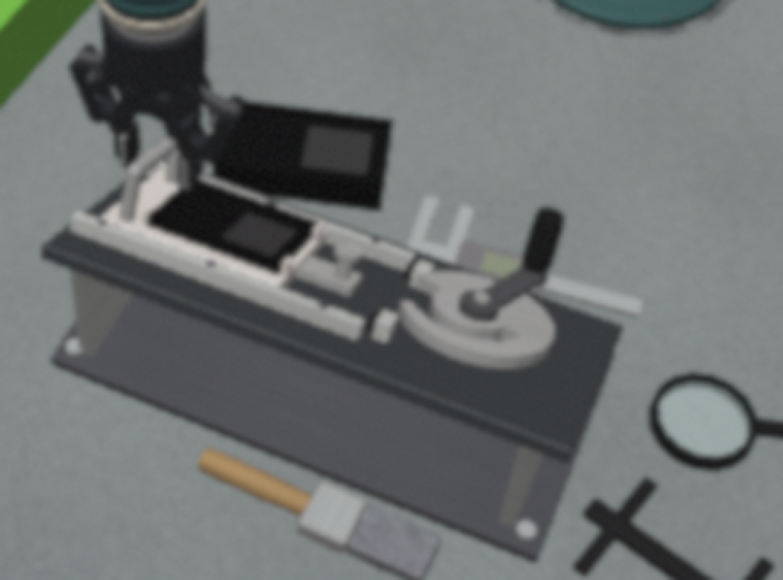

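The fingers straddle the bar at about (155,175), so I'll close on it.

Request:
move_arm([
  [1,0,0,0,15],
  [1,0,0,0,5],
  [1,0,0,0,5],
  [1,0,0,0,5],
  [1,0,0,0,5],
], newtons=30)

```text
time: 8.05
tool_pos: [0.5913, -0.1621, 0.1304]
tcp_rot: [3.134, 0.213, 0.002]
wrist_force: [0.4, 0.0, 4.3]
width: 0.13
```

Run:
```python
from h import *
s,Rt=st()
```

```text
t 8.05 tcp [ 0.5913 -0.1621  0.1304] grasp deck [  -2.3 -269.1   50. ] F [0.4 0.  4.3] Fdeck [ 2.1 -0.   3.7] w 0.13 xang 7.77 q6 1.13
```

Request:
move_arm([
  [0,-5,0,0,5],
  [0,-11,0,0,5],
  [0,-18,0,0,5],
  [0,-25,0,0,5],
  [0,-32,0,0,5],
  [0,-39,0,0,5],
  [0,-46,0,0,5],
  [0,-52,0,0,5],
  [0,-56,0,0,5],
  [0,-56,0,0,5],
])

```text
time: 9.05
tool_pos: [0.5837, -0.1056, 0.1304]
tcp_rot: [3.134, 0.214, 0.002]
wrist_force: [-0.4, -0.4, 6.2]
width: 0.13
```

Run:
```python
from h import *
s,Rt=st()
c=cam('scene')
im=c['pixels'][195:395,235:505,::-1]
cv2.imwrite('pics/s6.png',cv2.resize(im,None,fx=2.9,fy=2.9,interpolation=cv2.INTER_CUBIC))
```

```text
t 9.05 tcp [ 0.5837 -0.1056  0.1304] grasp deck [  -2.2 -212.1   50. ] F [-0.4 -0.4  6.2] Fdeck [ 2.2 -0.4  5.8] w 0.13 xang 7.8 q6 1.21
```

View pics/s6.png

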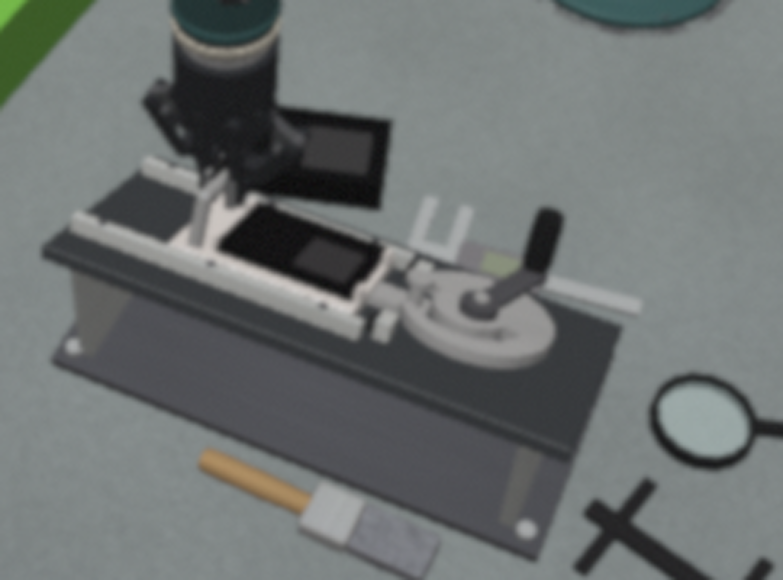

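The nest has moved up to the cam. The stud is entering the mouth at about (415,280), and there is no resistance at stud y ≈ -47. I'll creep it home.

Request:
move_arm([
  [0,-2,0,0,5],
  [0,-4,0,0,5],
  [0,-6,0,0,5],
  [0,-7,0,0,5],
  [0,-7,0,0,5],
])

```text
time: 9.6
tool_pos: [0.5828, -0.0994, 0.1304]
tcp_rot: [3.133, 0.213, 0.003]
wrist_force: [-0.2, -2.3, 5.3]
width: 0.126
```

Run:
```python
from h import *
s,Rt=st()
```

```text
t 9.6 tcp [ 0.5828 -0.0994  0.1304] grasp deck [  -2.3 -205.9   50. ] F [-0.2 -2.3  5.3] Fdeck [ 1.7 -2.3  5.1] w 0.126 xang 7.79 q6 1.22
```

Request:
move_arm([
  [0,-1,0,0,5],
  [0,-2,0,0,5],
  [0,-2,0,0,5],
])

```text
time: 9.9
tool_pos: [0.5827, -0.0982, 0.1304]
tcp_rot: [3.132, 0.213, 0.003]
wrist_force: [-0.7, -5.7, 4.8]
width: 0.127
```

Run:
```python
from h import *
s,Rt=st()
```

```text
t 9.9 tcp [ 0.5827 -0.0982  0.1304] grasp deck [  -2.2 -204.6   50. ] F [-0.7 -5.7  4.8] Fdeck [ 0.7 -5.5  4.9] w 0.127 xang 7.8 q6 1.23
```

Request:
move_arm([
  [0,-1.5,0,0,5],
  [0,-3,0,0,5],
  [0,-3,0,0,5],
])

```text
time: 10.2
tool_pos: [0.5827, -0.098, 0.1304]
tcp_rot: [3.127, 0.214, 0.004]
wrist_force: [2.0, -14.5, 3.1]
width: 0.128
```

Run:
```python
from h import *
s,Rt=st()
```

```text
t 10.2 tcp [ 0.5827 -0.098   0.1304] grasp deck [  -2.2 -204.3   50. ] F [  2.  -14.5   3.1] Fdeck [  1.3 -14.6   2.8] w 0.128 xang 7.82 q6 1.23
```

Hard stop at stud y ≈ -39.4 against the -40 given, so the stud is home. I'll unload, let go, rise and return to the lever.

Request:
move_arm([
  [0,2.5,0,0,5],
  [0,2.5,0,0,20],
  [0,2.5,0,0,50],
  [0,2.5,0,0,100],
  [0,2.5,0,0,100],
  [0,2.5,0,0,100],
  [0,2.5,-20,0,100],
  [0,2.5,-50,0,100],
  [0,2.5,-75,0,100],
  [0,2.5,-80,0,100],
  [0,2.5,-80,0,100],
])

```text
time: 11.3
tool_pos: [0.5826, -0.0969, 0.2105]
tcp_rot: [3.134, 0.213, 0.004]
wrist_force: [0.1, 0.0, -0.3]
width: 0.998
```

Run:
```python
from h import *
s,Rt=st();print(shift(hdl(0.0),60),shift(hdl(0.0)))
c=cam('scene')
im=c['pixels'][195:395,235:505,::-1]
cv2.imwrite('pics/s7.png',cv2.resize(im,None,fx=2.9,fy=2.9,interpolation=cv2.INTER_CUBIC))
```

```text
t 11.3 tcp [ 0.5826 -0.0969  0.2105] grasp deck [  31.7 -203.4  122.6] F [ 0.1  0.  -0.3] Fdeck [-0.1  0.  -0.3] w 0.998 xang 7.78 q6 1.23
(array([ -75.8, -226.1,   46.2]), np.float64(0.0)) (array([ -75.9, -226.2,  106.2]), np.float64(0.0))
```

View pics/s7.png

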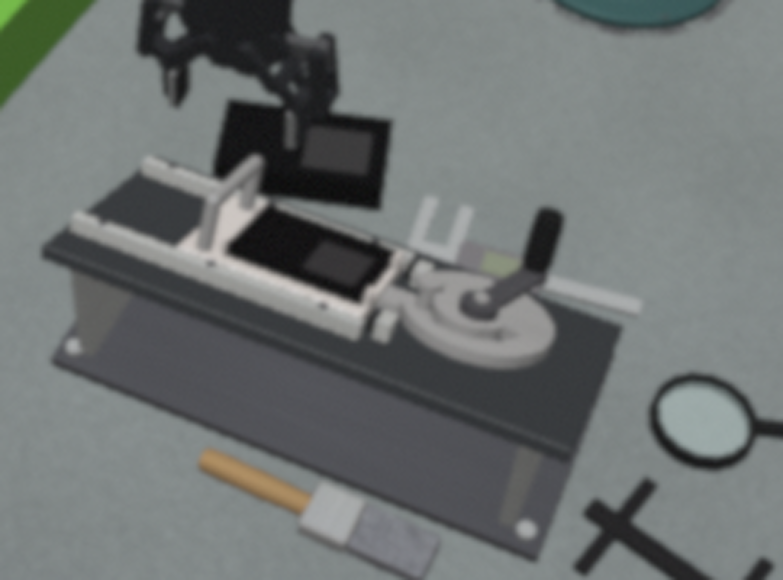

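The nest stands at the cam with the stud in the mouth at about (410,285), and the lever handle is still at (543,240), open. I'll move over to the lever handle.

Request:
move_arm([
  [-10,-35,0,0,100],
  [-25,-75,0,0,100],
  [-40,-115,0,0,100],
  [-55,-155,0,0,100],
  [-68,-195,10,0,100],
  [-76,-222,25,0,100],
  [-76,-226,50,0,100],
  [-76,-226,75,0,100],
  [-76,-226,95,0,100],
  [-76,-226,106,0,100],
  [-76,-226,106,0,100],
  [-76,-226,106,0,60],
  [-76,-226,106,0,40],
  [-76,-226,106,0,20],
  [-76,-226,106,0,10],
  [-76,-226,106,0,10],
  [-76,-226,106,0,10],
], newtons=70)

```text
time: 13.05
tool_pos: [0.4766, 0.1173, 0.1047]
tcp_rot: [-3.133, -0.212, -0.002]
wrist_force: [-1.9, 3.5, 6.3]
width: 0.265
```

Run:
```python
from h import *
s,Rt=st();th=np.arange(0,2.66,.1)
g=np.array([hdl(t)-hdl(0) for t in th])
for t,r in zip(th,np.round((g@M.T)@Rt,1)): print(round(t,1),r)
```

```text
t 13.05 tcp [0.4766 0.1173 0.1047] grasp deck [-81.9  23.2  58.8] F [-1.9  3.5  6.3] Fdeck [1.4 3.7 6.3] w 0.265 xang 7.75 q6 1.62
0.0 [0. 0. 0.]
0.1 [ 2.4 -8.1 -1.1]
0.2 [  5.6 -15.8  -2.6]
0.3 [  9.4 -23.2  -4.3]
0.4 [ 13.9 -30.1  -6.4]
0.5 [ 19.  -36.5  -8.8]
0.6 [ 24.6 -42.3 -11.4]
0.7 [ 30.7 -47.4 -14.2]
0.8 [ 37.3 -51.9 -17.3]
0.9 [ 44.2 -55.6 -20.5]
1.0 [ 51.5 -58.5 -23.9]
1.1 [ 58.9 -60.6 -27.3]
1.2 [ 66.6 -61.9 -30.9]
1.3 [ 74.2 -62.3 -34.4]
1.4 [ 81.9 -61.9 -38. ]
1.5 [ 89.6 -60.7 -41.6]
1.6 [ 97.  -58.6 -45. ]
1.7 [104.3 -55.7 -48.4]
1.8 [111.2 -52.  -51.6]
1.9 [117.8 -47.5 -54.7]
2.0 [123.9 -42.4 -57.5]
2.1 [129.6 -36.6 -60.1]
2.2 [134.7 -30.2 -62.5]
2.3 [139.1 -23.3 -64.6]
2.4 [143.  -16.  -66.4]
2.5 [146.1  -8.2 -67.9]
2.6 [ 1.486e+02 -1.000e-01 -6.900e+01]
```

Request:
move_arm([
  [1.2,-4,-0.6,0,10],
  [2.4,-8.1,-1.1,0,10],
  [4,-12,-1.8,0,10],
  [5.6,-15.8,-2.6,0,10],
  [7.5,-19.5,-3.5,0,10],
  [9.4,-23.2,-4.3,0,10],
  [11.6,-26.7,-5.4,0,10],
  [13.9,-30.1,-6.4,0,10],
  [16.4,-33.4,-7.6,0,10],
  [19,-36.5,-8.8,0,10],
  [21.8,-39.5,-10.1,0,10],
  [24.6,-42.3,-11.4,0,10],
  [24.6,-42.3,-11.4,0,10],
])

```text
time: 14.35
tool_pos: [0.4948, 0.1619, 0.1159]
tcp_rot: [3.134, 0.213, -0.0]
wrist_force: [-4.1, -0.7, 6.4]
width: 0.263
```

```bash
cat >> h.py <<'E'
def ce():
    s,Rt=st();g=s['tool_pos']-Rt[:,2]*.019;d=w2d(g);print('cam est',2.871-np.arctan2(d[1],d[0]),'r',np.hypot(d[0],d[1]))
    return s,Rt
E
python3 - <<'E'
from h import *
s,Rt=ce()
c=cam('scene')
im=c['pixels'][195:395,235:505,::-1]
cv2.imwrite('pics/s8.png',cv2.resize(im,None,fx=2.9,fy=2.9,interpolation=cv2.INTER_CUBIC))
E
```

```text
t 14.35 tcp [0.4948 0.1619 0.1159] grasp deck [-55.4  64.9  58.8] F [-4.1 -0.7  6.4] Fdeck [-1.  -0.1  7.5] w 0.263 xang 7.79 q6 1.7
cam est 0.594189051855238 r 85.34807838857468
```

View pics/s8.png

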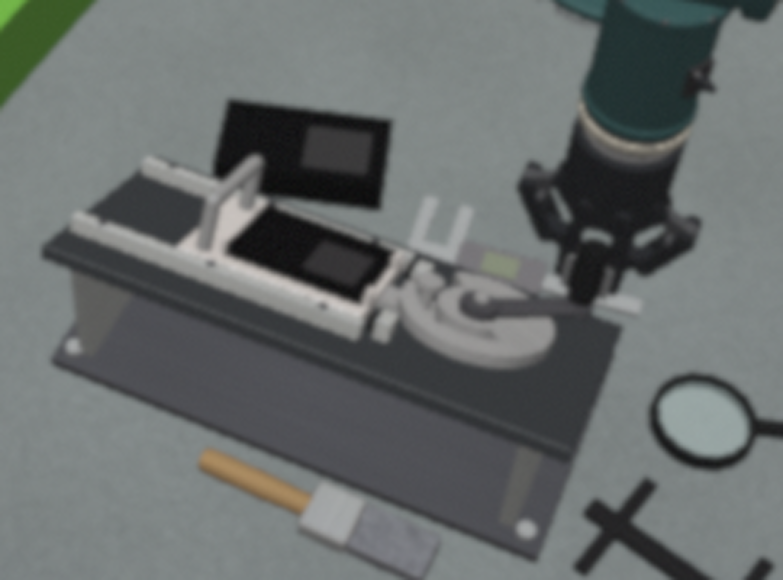

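The lever is at about 0.6 rad with light forces, and the stud head is in the slot at about (425,278). I'll carry on to 1.6.

Request:
move_arm([
  [3,-2.6,-1.4,0,10],
  [6.1,-5.1,-2.8,0,10],
  [9.4,-7.4,-4.3,0,10],
  [12.7,-9.6,-5.9,0,10],
  [16.1,-11.5,-7.5,0,10],
  [19.6,-13.3,-9.1,0,10],
  [23.2,-14.8,-10.8,0,10],
  [26.9,-16.2,-12.5,0,10],
  [30.6,-17.3,-14.2,0,10],
  [34.3,-18.3,-15.9,0,10],
  [38.1,-19,-17.7,0,10],
  [42,-19.6,-19.5,0,10],
  [45.8,-19.9,-21.2,0,10],
  [49.6,-20,-23,0,10],
  [53.5,-19.9,-24.8,0,10],
  [57.3,-19.6,-26.6,0,10],
  [61.1,-19.1,-28.4,0,10],
  [65,-18.4,-30.2,0,10],
  [65,-18.4,-30.2,0,10],
], newtons=90)

```text
time: 16.3
tool_pos: [0.5566, 0.1894, 0.1463]
tcp_rot: [-3.134, -0.213, 0.0]
wrist_force: [-3.5, 1.7, 6.9]
width: 0.262
```

Run:
```python
from h import *
s,Rt=ce()
th=np.arange(1.5,2.71,.05)
g=np.array([hdl(t)-hdl(1.5) for t in th])
for t,r in zip(th,np.round((g@M.T)@Rt,1)): print(round(t,2),r)
```

```text
t 16.3 tcp [0.5566 0.1894 0.1463] grasp deck [16.3 83.8 58.9] F [-3.5  1.7  6.9] Fdeck [-0.   2.2  7.7] w 0.262 xang 7.77 q6 1.72
cam est 1.4925170690722525 r 85.39983752445967
1.5 [0. 0. 0.]
1.55 [ 3.8  0.9 -1.8]
1.6 [ 7.5  2.1 -3.5]
1.65 [11.1  3.5 -5.2]
1.7 [14.7  5.  -6.9]
1.75 [18.2  6.8 -8.5]
1.8 [ 21.6   8.7 -10.1]
1.85 [ 25.   10.8 -11.7]
1.9 [ 28.2  13.1 -13.2]
1.95 [ 31.3  15.6 -14.6]
2.0 [ 34.3  18.3 -16. ]
2.05 [ 37.2  21.1 -17.4]
2.1 [ 40.   24.1 -18.7]
2.15 [ 42.6  27.2 -19.9]
2.2 [ 45.   30.4 -21. ]
2.25 [ 47.4  33.8 -22.1]
2.3 [ 49.5  37.4 -23.1]
2.35 [ 51.5  41.  -24.1]
2.4 [ 53.4  44.7 -24.9]
2.45 [ 55.   48.6 -25.7]
2.5 [ 56.5  52.5 -26.4]
2.55 [ 57.8  56.5 -27. ]
2.6 [ 58.9  60.5 -27.5]
2.65 [ 59.9  64.7 -28. ]
2.7 [ 60.6  68.8 -28.3]
```

Request:
move_arm([
  [3.8,0.9,-1.8,0,10],
  [7.5,2.1,-3.5,0,10],
  [11.1,3.5,-5.2,0,10],
  [14.7,5,-6.9,0,10],
  [18.2,6.8,-8.5,0,10],
  [21.6,8.7,-10.1,0,10],
  [25,10.8,-11.7,0,10],
  [28.2,13.1,-13.2,0,10],
  [31.3,15.6,-14.6,0,10],
  [34.3,18.3,-16,0,10],
  [37.2,21.1,-17.4,0,10],
  [40,24.1,-18.7,0,10],
  [40,24.1,-18.7,0,10],
])

```text
time: 17.6
tool_pos: [0.5997, 0.1711, 0.1651]
tcp_rot: [-3.133, -0.213, -0.001]
wrist_force: [-2.8, 3.1, 5.4]
width: 0.261
```

Run:
```python
from h import *
s,Rt=ce()
```

```text
t 17.6 tcp [0.5997 0.1711 0.1651] grasp deck [60.7 59.9 58.9] F [-2.8  3.1  5.4] Fdeck [0.1 3.5 5.9] w 0.261 xang 7.77 q6 1.67
cam est 2.092897315007279 r 85.2897557787354
```

Request:
move_arm([
  [2.6,3.1,-1.2,0,10],
  [5,6.3,-2.3,0,10],
  [7.4,9.7,-3.4,0,10],
  [9.5,13.3,-4.4,0,10],
  [11.5,16.9,-5.4,0,10],
  [13.4,20.6,-6.2,0,10],
  [15,24.5,-7,0,10],
  [16.5,28.4,-7.7,0,10],
  [17.8,32.4,-8.3,0,10],
  [18.9,36.4,-8.8,0,10],
  [19.7,39.5,-9.1,0,10],
  [19.7,39.5,-9.1,0,10],
  [19.7,39.5,-9.1,0,10],
])

```text
time: 18.9
tool_pos: [0.6238, 0.137, 0.1741]
tcp_rot: [-3.13, -0.212, 0.0]
wrist_force: [-3.9, 10.2, 6.3]
width: 0.258
```

Run:
```python
from h import *
s,Rt=ce()
```

```text
t 18.9 tcp [0.6238 0.137  0.1741] grasp deck [82.  22.7 58.9] F [-3.9 10.2  6.3] Fdeck [ 0.4 10.6  6.8] w 0.258 xang 7.76 q6 1.61
cam est 2.6006038290243123 r 85.11389449506166
```

The lever is at the closed stop (2.60, with reaction rising). I'll unload, release, rise and look.

Request:
move_arm([
  [0,-2,0,0,10],
  [0,-2,0,0,50],
  [0,-2,0,0,100],
  [0,-2,0,0,100],
  [0,-2,0,0,100],
  [0,-2,-20,0,100],
  [0,-2,-50,0,100],
  [0,-2,-85,0,100],
  [-30,-2,-110,0,100],
  [-75,-2,-120,0,100],
  [-120,-2,-120,0,100],
  [-165,-20,-120,0,100],
  [-200,-60,-120,0,100],
  [-220,-100,-120,0,100],
  [-220,-140,-120,0,100],
  [-220,-180,-120,0,100],
  [-220,-180,-120,0,100],
  [-220,-180,-120,0,100],
])

```text
time: 20.7
tool_pos: [0.3817, 0.283, 0.2928]
tcp_rot: [3.133, 0.216, -0.0]
wrist_force: [1.0, -1.1, -0.2]
width: 0.996
```

Run:
```python
from h import *
st()
for n in('top','scene'):
    c=cam(n,n+'9full.png');np.savez('/tmp/%s2.npz'%n,**c)
    if n=='top':
        im=c['pixels'][165:285,185:370,::-1];k=4.2
    else: im=c['pixels'][225:395,235:465,::-1];k=3.4
    cv2.imwrite('pics/%s9.png'%n,cv2.resize(im,None,fx=k,fy=k,interpolation=cv2.INTER_CUBIC))
```

```text
t 20.7 tcp [0.3817 0.283  0.2928] grasp deck [-67.3 200.2 259.5] F [ 1.  -1.1 -0.2] Fdeck [ 0.7 -1.2 -0.5] w 0.996 xang 7.9 q6 2.02
```

View pics/scene9.png

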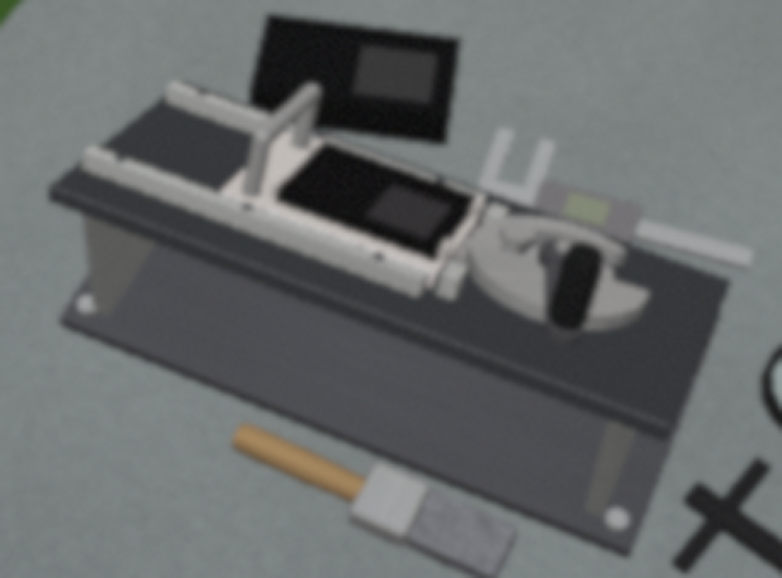

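View pics/top9.png

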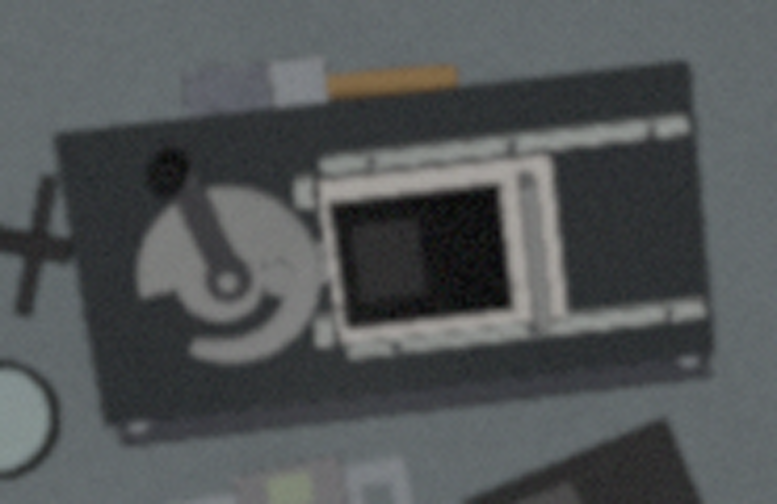

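View pics/scene9full.png

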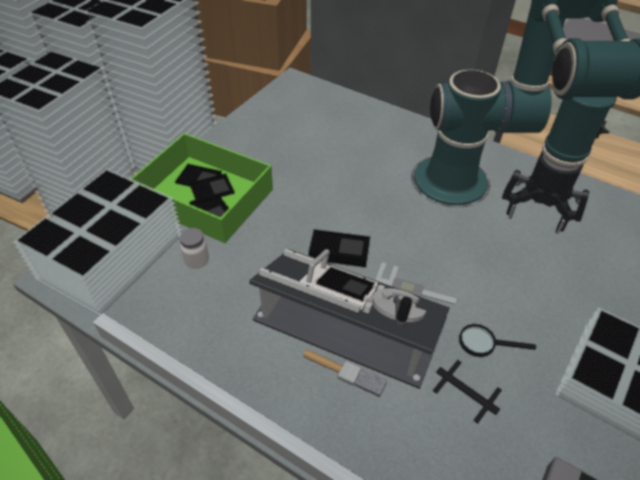

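Run:
```python
from h import *
from scipy.optimize import least_squares
ct=dict(np.load('/tmp/top2.npz'));cs=dict(np.load('/tmp/scene2.npz'))
T=lambda a,b:np.array((185+a/4.2-.4,165+b/4.2-.4))
S=lambda a,b:np.array((235+a/3.4-.35,225+b/3.4-.35))
f=lambda y:np.r_[w2px(ct,d2w((0,y[0],58)))-T(534,249),w2px(cs,d2w((0,y[0],52)))-S(288,113)]
s=least_squares(f,[-200.],x_scale=50);print('bar y',s.x,s.x+165,s.fun)
g=lambda t:np.r_[w2px(ct,d2w(hdl(t[0],70)))-T(168,170),w2px(cs,d2w(hdl(t[0],79)))-S(585,252)]
s=least_squares(g,[2.5]);print('cam',s.x,s.fun)
# depth-based bar comparison before/after
for n in ('top0','top2'):
    c=dict(np.load('/tmp/%s.npz'%n));vv,uu=np.mgrid[185:265,200:355];D=(px2w(c,uu,vv,c['depth'][185:265,200:355])-O)@M*1000
    m=(D[...,2]>43)&(D[...,1]<-100)&(D[...,2]<75);print(n,np.median(D[m],0),m.sum())
```

```text
bar y [-195.51960223] [-30.51960223] [-0.13802584  1.81123044 -0.71491189  1.08465174]
cam [2.61215441] [-0.26730023  1.45498035 -0.44650279 -0.63958383]
top0 [   1.51004933 -269.8676632    56.83131215] 155
top2 [   2.11028073 -195.95562272   56.85694276] 158
```

```bash
python3 -c "
from h import *
st();print(bot.finish_job())"
```

```text
t 20.8 tcp [0.3822 0.2818 0.2928] grasp deck [-67.  199.  259.4] F [ 0.  -0.4  0.5] Fdeck [ 0.2 -0.4  0.5] w 1.0 xang 7.74 q6 2.02
the job is handed in; nothing more can be done
None
```

The nest is locked in the checking stand, and I handed the job in at 20.8 s with the gripper open and well clear.

**What I did:** I gripped the lever handle and swung it from about 0.64 rad back to the open stop. I then slid the nest by its bar until the stud hit a hard stop at y ≈ -39 mm (about -40 expected), and let go of it. Last, I swung the lever over to the closed stop at 2.60 rad, released it and moved away.

**Last checks:**
- **Lever:** after release, the pictures put the cam at about 2.61 rad, which is the closed stop.
- **Stud:** the pictures put it at y ≈ -31 mm, against about -32 expected. That is within measurement error and about 8–9 mm further in than the hard stop.
- **Buffers:** I did not measure their compression directly. The stud's position implies about 4 mm each.
- **Other things on the bench:** those in the last views look to be where they were.
- **Forces:** the wrist forces I read stayed below about 16 N.

None of the checks failed or disagreed.

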